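# Press the wide label holder behind the reagent shelf's lip

## Task

Pull the sprung stop knob on the front of the little reagent shelf all the way out to its stop, so that its pin clears the label bay. Then take the wider of the two label holders from its stand, slide it upright, lower edge first, down behind the shelf's lip into the bay and press it fully home by feel against the sprung strip, without forcing it. Finish while still holding it pressed home, stop knob still out, and leave everything else where it stands.

Things in the scene. Friction and masses are not known exactly. Their poses are not given: they have to be found in the camera images.
- shelf: low steel reagent shelf, 300 mm wide, 90 mm high, fixed. Origin on the bench straight below the middle of the label bay; x points from the front lip into the shelf, away from the robot, y left along the lip, z up. The lip is an upright steel strip along the front, x -9 to -5 mm, top at 82 mm. The deck, top at 90 mm, runs from x = 14 to 150 mm
- bay (a point): label bay: upright slot behind the middle of the lip, open at the top, 10 mm wide in x, 68 mm long in y, its mouth sloping outwards from 82 mm height to about 28 x 90 mm at 93 mm height. Point: where the middle of the holder's lower edge comes when fully home, 39 mm above the bench; axes as the shelf's
- strip (a joint): black sprung strip, the floor of the bay, m pressed down: 0 = up (top 45 mm above the bench), 0.006 = down on its stop. It pushes up with 3 N at the top, 9 N at the bottom, so a holder let go rises again; home is when it is down on or near its stop
- stop (a joint): sprung stop on the shelf front, m pulled out along the shelf's -x, towards the robot: 0 = in, 0.025 = out at its stop. Its 8 mm pin crosses the bay 22 mm left (+y) of the middle, 70 mm above the bench, and blocks a holder until pulled out over 10 mm. 4 N friction and a weaker spring (0.6 to 2.1 N) resist, so it stays where it is left
- knob (a point): middle of the upright black knob of the stop, a round post 16 mm in diameter from 60 to 98 mm above the bench (cap 19 mm wide on the top 4 mm); this point is on its axis, 80 mm above the bench, 29 mm in front of the lip when the stop is in; it moves with the stop
- stand: white slotted stand, 56 x 180 x 30 mm, holding the two label holders upright side by side, 92 mm apart along its y axis, their plates along that axis; which is on which side varies. Origin: centre of its underside on the bench. Slots 8 mm wide, 20 mm deep; slot floor 10 mm above the bench. Fixed for the run
- wide_grip (a point): wide label holder, loose, about 50 g, grey plastic: upright plate 6 mm thick (x), 60 mm wide (y), 76 mm tall, and centred on top of it a grip block 12 mm thick (x), 30 mm wide (y), 26 mm tall; whole height 102 mm. Point: centre of the grip block, 89 mm above the lower edge. Either side may face the robot
- narrow_grip (a point): the narrow label holder: same as the wide one but its plate is only 36 mm wide; it stays in its stand. Point: centre of its grip block, 89 mm above its lower edge
- bottle_a_c (a point): glass jar with red cap on the shelf deck beside the bay, 54 mm diameter, 85 mm tall, point half-way up; leave alone
- bottle_b_c (a point): glass bottle with red cap on the shelf deck on the other side, 54 mm diameter, 85 mm tall, point half-way up; leave alone
- tipbox_c (a point): white pipette-tip box with clear lid, 80 x 120 x 58 mm, on the bench, point half-way up; leave alone
- beaker_c (a point): small open glass beaker, 64 mm diameter, 65 mm tall, on the bench, point half-way up; leave alone
- cap_c (a point): loose red screw cap, 38 mm diameter, 18 mm tall, on the bench, point half-way up; leave alone
- jar_c (a point): small amber jar, 40 mm diameter, 55 mm tall, on the bench, point half-way up; leave alone
Things that resemble listed ones, but are neither listed nor needed, are in the scene too. Leave any orange or yellow look-alike of the part that bears wide_grip alone.

How it is judged:
By the outcome, as a careful person would: the job done as asked, in the order asked, and still so for the second after the job is handed in, while the arm keeps its last pose, push and grip.
It also fails if it takes over 64 s, if anything falls off the work surface, if the arm or the gripper's body presses on something with over 40 N, if the wrist force passes 120 N, or if a joint passes its speed limit or range.

## Robot

A 6-joint arm with a two-finger parallel gripper is mounted at the origin on the work surface. World frame = base frame: x ahead of the robot, y to its left, z up, the work surface at z = 0. Lengths are in mm, angles in degrees, forces in N, time in s.
With the tool pointing down it reaches from about 275 to 825 mm from the base axis. Payload 5.2 kg.
Tool frame: the origin (TCP) lies where the fingers leave the gripper's body, on its centre line; the fingertips stand 84 mm ahead of it and the grasp point (between the pads) lies 65 mm ahead of it (ctrl.grip_depth is the distance from the TCP to the grasp point, in mm); x points along the fingers, z is the direction in which the jaws open and shut, and the axes are right-handed (so a half turn about x gives the same grasp; the last joint's range is limited). The gripper opens to 93 mm and grips with 3 to 60 N. Pads are 15 mm wide; open, the fingers measure 128 mm over their backs; the gripper's body (75 mm by 188 mm) begins 65 mm behind the grasp point.
Start: joints at [64.641, 14.817, 87.949, -0, 77.235, -11.62], TCP at [130.607, 534.273, 302.753] pointing down, gripper open.
Joint ranges: [-179.93, 179.93], [-52.35, 119.4], [10.71, 147.94], [-69.91, 249.91], [12.55, 155.21], [-178.61, 178.61]. Speed limits (degrees/s): [147.25, 147.25, 180, 180, 180, 180].

## Interface

Orientations are given as [roll, pitch, yaw] about the fixed x, y, z axes, in that order (R = Rz(yaw) Ry(pitch) Rx(roll)).
In Python, from rig import ctrl, read_camera, calibration gives the robot as it stands.
- The arm moves only by the tool carry_out, never from a script. Its argument "rows" is a list of rows, each an object of numbers: "dx", "dy", "dz": the shift along the tool's x, y, z in units of 30 mm (1.0 is 30 mm); "ax", "ay", "az": the turn, a rotation vector about the tool's x, y, z in units of 6 degrees (1.0 is 6 degrees); "gripper": the closure, from -1 (fully open) to 1 (shut). In form: [{"dx": .., "dy": .., "dz": .., "ax": .., "ay": .., "az": .., "gripper": ..}, ...]. A call has 1 to 10 rows; each row shifts and turns the commanded pose from where the row before left it, along the tool's axes as they then stand; what a row does not reach is not made up. A row lasts 1/8 s, in which the tool goes at most 62.5 mm and 10.7 degrees, less where a joint would pass 70% of its speed; a pose out of reach is approached as far as the arm can. A call is refused whole if a number of a shift passes 1 or a number of a turn 1, either way. A call with a gripper value outside its range is refused whole. The fingers move at their own pace and stop on an object; "squeeze" is the grip in N (left out, the last holds). Time passes only in rows, so rows that do not move let the fingers close. It gives the time, the measured TCP pose, the force and the opening at its end, in the units of the state.
- ctrl.observe(): the state, without advancing time (a new reading comes with each control period).
- read_camera(name): name is "side" or "top" or "wrist"; returns the picture (384x512x3 uint8, red, green, blue); there is no depth.
- calibration(name): a dict with "fx", "fy", "cx", "cy" (pixels), "rvec" (rotation vector, rad) and "tvec" (3), from world to camera coordinates, as OpenCV has them; the wrist camera has in their place "mount" (4x4, takes a point from camera to tool coordinates, whose origin is the TCP and whose axes are the tool frame's). Camera axes: x right, y down, z forward; pixel columns grow to the right and rows downward; lengths in mm; the calibration is good to about 2 mm. A picture is of the moment at which its call begins: read the wrist's pose just before it. calibration takes no time and is no camera call.
- ctrl.sign_off(): hands the job in, once; it reports no verdict.
The state is a dict: "clock": time; "joints": joint angles; "joint_velocities": joint speeds; "joint_efforts": joint torques, N m; "position": TCP position; "eef_rot": TCP orientation; "force": force on the tool from outside, world axes, zero at the start; "wrist_torque": the same for the moment, N m; "opening": finger opening in mm.
Only numpy, scipy, OpenCV 4.12 (cv2) and the standard library are available. Lean on these libraries where they do the work, as an engineer would, in place of code of your own. Each camera call takes 0.05 s, during which the arm holds its last target. There are 200 camera calls.

## Working session

There is one attempt and no reset: what is moved stays moved. The work goes in short steps, Python scripts to look and compute and a tool call to move; the robot and the scene stay as the last step left them, time stands still between calls to the robot, and variables do not carry over. Pictures are saved under pics/ and viewed, about 8 in all and at most 12, crops included, and the job is handed in when it is done.

Besides the shell and the picture viewer there is one more tool, called after ">>>" in YAML: its name, and indented under it one key for each argument. carry_out: Moves the arm, as the interface text tells. Its arguments: {"type":"object","properties":{"rows":{"type":"array"},"squeeze":{"type":"number"}},"required":["rows"]}

```bash
mkdir -p pics; ls
cat > h.py <<'E'
import numpy as np, cv2
from rig import ctrl, read_camera, calibration
from scipy.spatial.transform import Rotation as R
def snap(n,f):
    im=read_camera(n); cv2.imwrite(f'pics/{f}.png',cv2.cvtColor(im,cv2.COLOR_RGB2BGR)); return im
def cam(n,s=None):
    c=calibration(n); K=np.array([[c['fx'],0,c['cx']],[0,c['fy'],c['cy']],[0,0,1.]])
    if 'mount' in c:
        M=np.array(c['mount']); T=np.eye(4); T[:3,:3]=R.from_euler('xyz',s['eef_rot'],degrees=True).as_matrix(); T[:3,3]=s['position']
        W=np.linalg.inv(T@M); return K,W[:3,:3],W[:3,3]
    return K,cv2.Rodrigues(np.array(c['rvec'],float))[0],np.array(c['tvec'],float).ravel()
def ray(C,uv):
    K,Rm,t=C; d=Rm.T@np.linalg.inv(K)@np.array([*uv,1.]); return -Rm.T@t,d/np.linalg.norm(d)
def atz(C,uv,z):
    o,d=ray(C,uv); return o+d*(z-o[2])/d[2]
def tri(*a):
    A=0;b=0
    for C,uv in a:
        o,d=ray(C,uv);P=np.eye(3)-np.outer(d,d);A=A+P;b=b+P@o
    x=np.linalg.solve(A,b); return x,[np.linalg.norm((np.eye(3)-np.outer(ray(C,uv)[1],ray(C,uv)[1]))@(x-ray(C,uv)[0])) for C,uv in a]
def proj(C,p):
    K,Rm,t=C; q=K@(Rm@np.array(p,float)+t); return q[:2]/q[2]
E
python3 - <<'E'
from h import *
s=ctrl.observe();print(s)
a=snap('side','s0');b=snap('top','t0');w=snap('wrist','w0')
for n in('side','top','wrist'):print(calibration(n))
for n in('side','top'):
    C=cam(n);print(n,-C[1].T@C[2],C[1][2])
E
python3 -c "
import cv2
for n in 'st': cv2.imwrite(f'pics/{n}0b.png',cv2.resize(cv2.imread(f'pics/{n}0.png'),(800,600),interpolation=2))"
```

```text
pics
{'clock': 0.0, 'joints': array([ 6.46421519e+01,  1.48566811e+01,  8.80111697e+01,  9.86094014e-04,
        7.72354541e+01, -1.16188185e+01]), 'joint_velocities': array([-0.13901758,  0.071732  , -0.00108665,  0.02415293, -0.04674353,
       -0.05426422]), 'joint_efforts': array([-9.24984924e-04, -4.37309825e+01, -2.83999729e+01,  7.16312975e-02,
        4.15825343e-02, -1.76904528e-04]), 'position': array([130.41297612, 533.89748285, 301.94115947]), 'eef_rot': array([ 167.84801688,   89.89669054, -115.89123151]), 'force': array([-0.12758298,  0.0293759 ,  0.61620191]), 'wrist_torque': array([ 0.02538883, -0.01716107, -0.02247894]), 'opening': 92.84747766357664}
{'fx': 451.4957432254512, 'fy': 451.4957432254512, 'cx': 260.6984529198838, 'cy': 198.00778909828784, 'rvec': array([ 2.134332  , -0.90434396,  0.42442584]), 'tvec': array([-388.89841196,  276.61649618, 1229.49911399])}
{'fx': 382.68693594383177, 'fy': 382.68693594383177, 'cx': 253.67833794886306, 'cy': 192.76655544100973, 'rvec': array([ 2.20632377, -2.14555826,  0.09526926]), 'tvec': array([-80.76117941, 537.85502562, 964.82163565])}
{'fx': 313.2578974281059, 'fy': 313.2578974281059, 'cx': 254.70535443718146, 'cy': 193.09452312657703, 'mount': array([[ 7.55906491e-04, -2.79680485e-01,  9.60092836e-01,
        -8.18426429e+01],
       [ 8.18468107e-04, -9.60092616e-01, -2.79681066e-01,
         7.75566099e+01],
       [ 9.99999379e-01,  9.97218100e-04, -4.96830683e-04,
        -2.50274656e-01],
       [ 0.00000000e+00,  0.00000000e+00,  0.00000000e+00,
         1.00000000e+00]])}
side [-277.42514238 -796.20890589 1014.15649712] [ 0.54976526  0.52218982 -0.65197849]
top [ 453.03362339  -67.42148022 1008.41760466] [ 0.08787433  0.00172887 -0.99613007]
```

View pics/s0b.png

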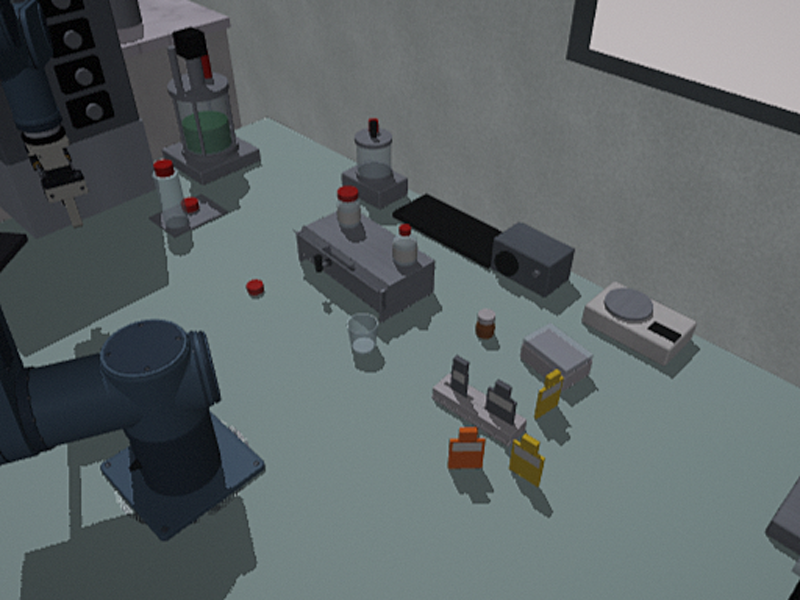

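View pics/t0b.png

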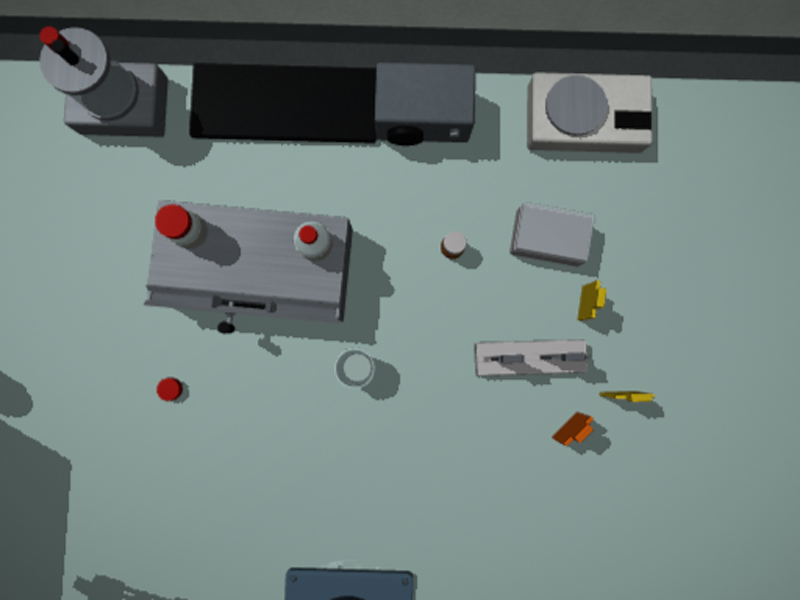

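The side view shows the shelf with its knob at about (319,262) and the stand with the holders at (460,375) and (502,400). In the top view the knob is at (227,327), the bay at (245,305) and the holders at (510,358) and (565,356). I'll enlarge these.

Run:
```python
import cv2,numpy as np
s=cv2.imread('pics/s0.png');t=cv2.imread('pics/t0.png')
def c(im,x,y,w,h,k):return cv2.resize(im[y:y+h,x:x+w],None,fx=k,fy=k,interpolation=cv2.INTER_CUBIC)
# each 400x300
o=np.vstack([np.hstack([c(t,90,120,140,100,2.857142)[:285,:400],c(t,300,210,80,57,5)]),np.hstack([c(s,185,130,100,75,4)[:300],c(s,270,220,80,60,5)])])
print(o.shape);cv2.imwrite('pics/crop0.png',o)
```

```text
(585, 800, 3)
```

View pics/crop0.png

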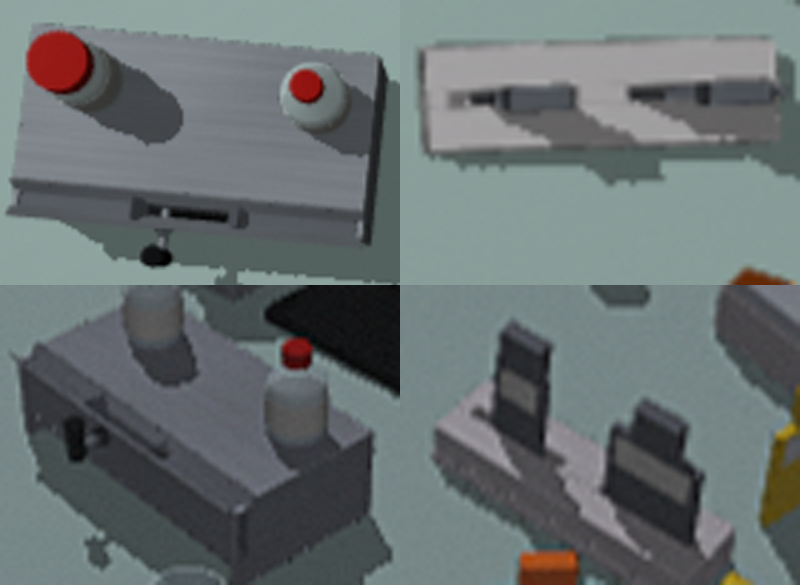

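Run:
```python
from h import *
T=cam('top');S=cam('side')
def t1(X,Y):k=400/140;return (90+(X+.5)/k-.5,120+(Y+.5)/k-.5)
def t2(X,Y):return (300+(X-400+.5)/5-.5,210+(Y+.5)/5-.5)
def s1(X,Y):return (185+(X+.5)/4-.5,130+(Y-285+.5)/4-.5)
def s2(X,Y):return (270+(X-400+.5)/5-.5,220+(Y-285+.5)/5-.5)
np.set_printoptions(precision=1,suppress=True)
print('knobtop',tri((T,t1(157,253)),(S,s1(75,421))), atz(T,t1(157,253),98))
print('wide',tri((T,t2(741,91)),(S,s2(663,417))),atz(T,t2(741,91),112))
print('narrow',tri((T,t2(540,97)),(S,s2(526,337))),atz(T,t2(540,97),112))
for n,p in dict(bl=(33,24),br=(382,57),fr=(362,212),fl=(13,180)).items():print('deck',n,atz(T,t1(*p),90))
print('deck br side',atz(S,s1(371,432),90),'fr',atz(S,s1(240,508),82))
for n,p in dict(sl=(150,211),sr=(229,217)).items():print('slot',n,atz(T,t1(*p),82))
for n,p in dict(a=(421,48),b=(773,38),c=(780,139),d=(428,151)).items():print('stand',n,atz(T,t2(*p),30))
for p in [(710,81),(771,80),(773,102),(710,105)]:print('grip',atz(T,t2(*p),112))
```

```text
knobtop (array([486.5, 194. , 102.3]), [np.float64(3.6771472402727783), np.float64(3.677147240272822)]) [489.2 192.5  98. ]
wide (array([ 456.8, -333.6,  111.9]), [np.float64(1.0001842449961944), np.float64(1.0001842449961122)]) [ 457.5 -334.3  112. ]
narrow (array([ 451.4, -239.8,  112.1]), [np.float64(1.0290926613461806), np.float64(1.029092661346263)]) [ 452.1 -240.6  112. ]
deck bl [682.4 311.2  90. ]
deck br [662.1  11.7  90. ]
deck fr [528.9  23.9  90. ]
deck fl [547.7 319.6  90. ]
deck br side [661.3  18.2  90. ] fr [517.5  31.9  82. ]
slot sl [525.3 204.9  82. ]
slot sr [522.1 137.5  82. ]
stand a [ 475.2 -195.4   30. ]
stand b [ 485.4 -375.    30. ]
stand c [ 434.2 -378.6   30. ]
stand d [ 423.2 -199.8   30. ]
grip [ 461.8 -319.8  112. ]
grip [ 463.  -348.3  112. ]
grip [ 452.8 -349.2  112. ]
grip [ 450.6 -319.9  112. ]
```

```bash
cat >> h.py <<'E'
np.set_printoptions(precision=2,suppress=True)
def plan(grasp=None,yaw=None):
    """deltas from measured pose to grasp point [x,y,z] with tool down and jaw axis (tool z) at world yaw (mod 180)"""
    s=ctrl.observe();Rm=R.from_euler('xyz',s['eef_rot'],degrees=True).as_matrix()
    g=np.array(s['position'])+65*Rm[:,0]
    print('clk',round(s['clock'],2),'tcp',s['position'],'grasp',g,'open',round(s['opening'],1),'F',s['force'],'\njawyaw',np.degrees(np.arctan2(Rm[1,2],Rm[0,2])),'xaxis',Rm[:,0],'j6',s['joints'][5])
    if grasp is not None:
        z=np.array([np.cos(np.radians(yaw)),np.sin(np.radians(yaw)),0])
        best=None
        for q in(z,-z):
            x=np.array([0,0,-1.]);T=np.column_stack([x,np.cross(q,x),q])
            rv=R.from_matrix(Rm.T@T).as_rotvec(degrees=True)
            tcp=np.array(grasp)-65*x
            print(' rot units',rv/6,'shift units(final axes)',T.T@(tcp-s['position'])/30,' (now axes)',Rm.T@(tcp-s['position'])/30)
E
python3 - <<'E'
from h import *
print(R.from_euler('xyz',ctrl.observe()['eef_rot'],degrees=True).as_matrix())
plan([488,194,190],86.2)
plan([457,-334,150],3.2)
E
```

```text
[[-0.   -0.97  0.24]
 [-0.    0.24  0.97]
 [-1.    0.   -0.  ]]
clk 0.15 tcp [130.49 534.01 302.13] grasp [130.46 533.93 237.13] open 93.0 F [-0.12 -0.08  0.82] 
jawyaw 76.26194310504688 xaxis [-0. -0. -1.] j6 -11.620997198369453
 rot units [-1.66 -0.01 -0.  ] shift units(final axes) [  1.57 -12.64 -10.52]  (now axes) [  1.58 -14.27  -8.18]
 rot units [28.34 -0.01  0.02] shift units(final axes) [ 1.57 12.64 10.52]  (now axes) [  1.58 -14.27  -8.18]
clk 0.15 tcp [130.49 534.01 302.13] grasp [130.46 533.93 237.13] open 93.0 F [-0.12 -0.08  0.82] 
jawyaw 76.26194310504688 xaxis [-0. -0. -1.] j6 -11.620997198369453
 rot units [12.18 -0.01  0.01] shift units(final axes) [  2.9  -29.5    9.25]  (now axes) [  2.93 -17.44 -25.52]
 rot units [-17.82  -0.01  -0.01] shift units(final axes) [ 2.9  29.5  -9.25]  (now axes) [  2.93 -17.44 -25.52]
```

>>> carry_out:
  rows:
    - {"ax":-0.83}
    - {"ax":-0.83}
    - {"dy":-0.9,"dz":-0.75}
    - {"dy":-0.9,"dz":-0.75}
    - {"dy":-0.9,"dz":-0.75}
    - {"dy":-0.9,"dz":-0.75}
    - {"dy":-0.9,"dz":-0.75}
    - {"dy":-0.9,"dz":-0.75}
    - {"dy":-0.9,"dz":-0.75}
    - {"dy":-0.9,"dz":-0.75}

```text
validation failed for argument at $.ro...
```

>>> carry_out:
  rows:
    - {"dy":-0.9,"dz":-0.75}
    - {"dy":-0.9,"dz":-0.75}
    - {"dy":-0.9,"dz":-0.75}
    - {"dy":-0.9,"dz":-0.75}
    - {"dy":-0.9,"dz":-0.75}
    - {"dy":-0.9,"dz":-0.75}
    - {}
    - {}

```text
validation failed for argument at $.ro...
```

Run:
```python
from h import *
plan([488,194,190],86.2)
im=snap('wrist','w1')
cv2.imwrite('pics/w1b.png',cv2.resize(cv2.imread('pics/w1.png'),(800,600),interpolation=2))
```

```text
clk 0.15 tcp [130.49 534.01 302.13] grasp [130.46 533.93 237.13] open 93.0 F [-0.12 -0.08  0.82] 
jawyaw 76.26194310504688 xaxis [-0. -0. -1.] j6 -11.620997198369453
 rot units [-1.66 -0.01 -0.  ] shift units(final axes) [  1.57 -12.64 -10.52]  (now axes) [  1.58 -14.27  -8.18]
 rot units [28.34 -0.01  0.02] shift units(final axes) [ 1.57 12.64 10.52]  (now axes) [  1.58 -14.27  -8.18]
```

View pics/w1b.png

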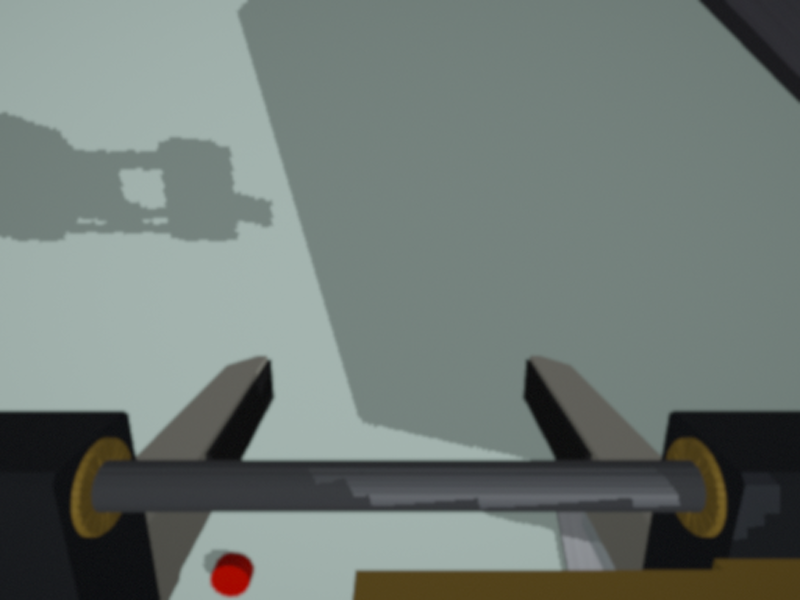

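The wrist picture shows only bare bench, because the moves were refused; each row seems to need every key.

>>> carry_out:
  rows:
    - {"dx":0,"dy":0,"dz":0,"ax":-0.83,"ay":0,"az":0,"gripper":-1}
    - {"dx":0,"dy":0,"dz":0,"ax":-0.83,"ay":0,"az":0,"gripper":-1}
    - {"dx":0,"dy":-0.9,"dz":-0.75,"ax":0,"ay":0,"az":0,"gripper":-1}
    - {"dx":0,"dy":-0.9,"dz":-0.75,"ax":0,"ay":0,"az":0,"gripper":-1}
    - {"dx":0,"dy":-0.9,"dz":-0.75,"ax":0,"ay":0,"az":0,"gripper":-1}
    - {"dx":0,"dy":-0.9,"dz":-0.75,"ax":0,"ay":0,"az":0,"gripper":-1}
    - {"dx":0,"dy":-0.9,"dz":-0.75,"ax":0,"ay":0,"az":0,"gripper":-1}
    - {"dx":0,"dy":-0.9,"dz":-0.75,"ax":0,"ay":0,"az":0,"gripper":-1}
    - {"dx":0,"dy":-0.9,"dz":-0.75,"ax":0,"ay":0,"az":0,"gripper":-1}
    - {"dx":0,"dy":-0.9,"dz":-0.75,"ax":0,"ay":0,"az":0,"gripper":-1}

```text
clock: 1.45
position: [334.9, 339.5, 302.7]
eef_rot: [119.0, 90.0, -154.7]
force: [-0.4, -0.1, 0.1]
opening: 93.0
```

>>> carry_out:
  rows:
    - {"dx":0,"dy":-0.9,"dz":-0.75,"ax":0,"ay":0,"az":0,"gripper":-1}
    - {"dx":0,"dy":-0.9,"dz":-0.75,"ax":0,"ay":0,"az":0,"gripper":-1}
    - {"dx":0,"dy":-0.9,"dz":-0.75,"ax":0,"ay":0,"az":0,"gripper":-1}
    - {"dx":0,"dy":-0.9,"dz":-0.75,"ax":0,"ay":0,"az":0,"gripper":-1}
    - {"dx":0,"dy":-0.9,"dz":-0.75,"ax":0,"ay":0,"az":0,"gripper":-1}
    - {"dx":0,"dy":0,"dz":0,"ax":0,"ay":0,"az":0,"gripper":-1}
    - {"dx":0,"dy":0,"dz":0,"ax":0,"ay":0,"az":0,"gripper":-1}

```text
clock: 2.33
position: [461.0, 219.5, 302.5]
eef_rot: [80.1, 89.9, 166.3]
force: [-0.1, -0.1, -0.2]
opening: 93.1
```

Run:
```python
from h import *
plan([488,194,190],86.2)
s=ctrl.observe();im=snap('wrist','w2');C=cam('wrist',s)
print(proj(C,[488,194,98]))
cv2.imwrite('pics/w2b.png',cv2.resize(cv2.imread('pics/w2.png'),(800,600),interpolation=2))
import pickle;pickle.dump(C,open('w2.pkl','wb'))
```

```text
clk 2.33 tcp [461.05 219.49 302.49] grasp [460.98 219.51 237.49] open 93.1 F [-0.13 -0.11 -0.23] 
jawyaw 86.19581170451214 xaxis [-0.  0. -1.] j6 -73.29352192659123
 rot units [-0.    0.   -0.01] shift units(final axes) [ 1.58 -0.95 -0.79]  (now axes) [ 1.58 -0.95 -0.79]
 rot units [30.   -0.02 -0.  ] shift units(final axes) [1.58 0.95 0.79]  (now axes) [ 1.58 -0.95 -0.79]
[230.79 215.83]
```

View pics/w2b.png

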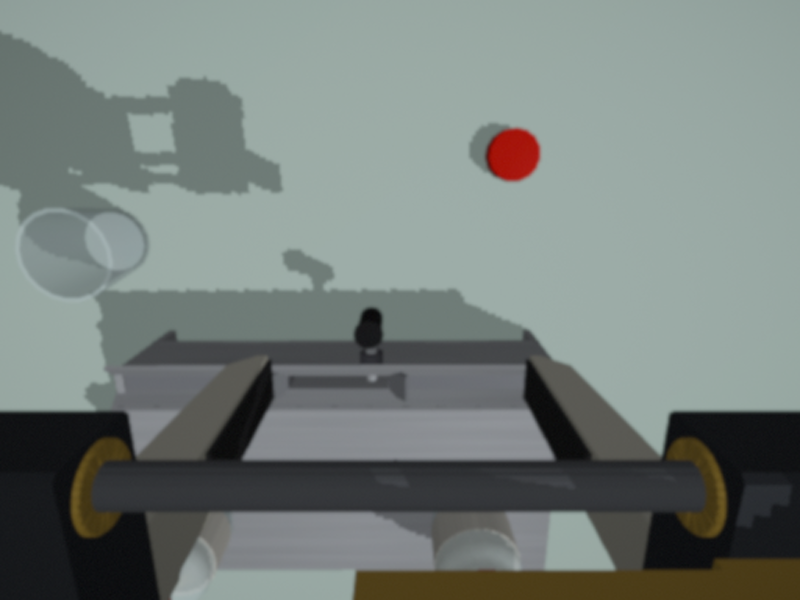

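The knob cap is centred at (369,335) in the enlarged view, the pin shows at (372,378), and the slot runs from (288,382) to about (393,381). The lip top edge runs along row 364.

Run:
```python
from h import *
import pickle;C=pickle.load(open('w2.pkl','rb'));k=1.5625
f=lambda x,y:((x+.5)/k-.5,(y+.5)/k-.5)
T=cam('top')
print('knob',atz(C,f(369,335),98))
kt=(90+157.5/2.857-.5,120+253.5/2.857-.5)
print(tri((C,f(369,335)),(T,kt)), tri((C,f(369,335)),(cam('side'),(203.4,163.7))))
print('pin z74',atz(C,f(372,378),74))
for n,p,z in [('lipL',(175,333),82),('lipR',(528,333),82),('lipfrontL',(178,342),82),('lipfrontR',(522,342),82),('slotL',(288,382),82),('slotR',(393,382),82),('deckfrontL',(250,409),90),('deckfrontR',(538,409),90)]:print(n,atz(C,f(*p),z))
im=cv2.imread('pics/w2.png')[205:275,150:300];cv2.imwrite('pics/w2c.png',cv2.resize(im,None,fx=5.3,fy=5.3,interpolation=2))
```

```text
knob [486.67 199.18  98.  ]
(array([490.62, 197.23,  84.3 ]), [np.float64(1.197358531884668), np.float64(1.1973585318847317)]) (array([486.02, 199.33, 100.03]), [np.float64(0.07574585564622285), np.float64(0.07574585564617814)])
pin z74 [526.91 196.55  74.  ]
lipL [482.73  70.98  82.  ]
lipR [497.84 301.85  82.  ]
lipfrontL [489.09  71.74  82.  ]
lipfrontR [503.89 297.96  82.  ]
slotL [522.45 140.41  82.  ]
slotR [527.08 211.18  82.  ]
deckfrontL [536.74 114.74  90.  ]
deckfrontR [549.29 306.91  90.  ]
```

View pics/w2c.png

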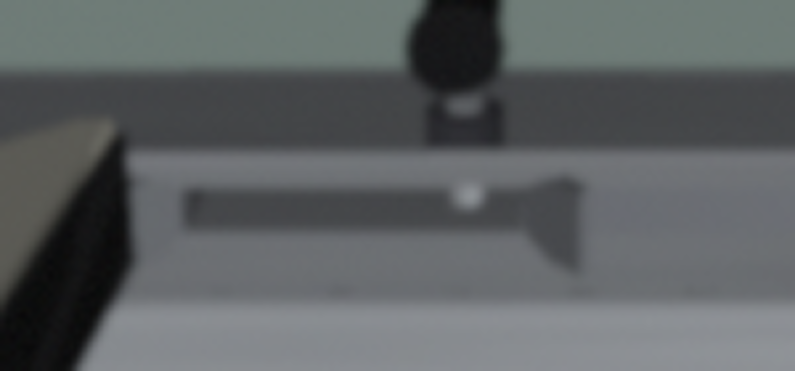

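Run:
```python
from h import *
import pickle;C=pickle.load(open('w2.pkl','rb'));k=5.3
f=lambda x,y:(150+(x+.5)/k-.5,205+(y+.5)/k-.5)
P={n:atz(C,f(*p),z) for n,p,z in [('slotc',(354,210),82),('sL',(183,210),82),('sR',(525,210),82),('front',(354,190),82),('rear',(354,230),82),('knob',(455,48),98),('lipfront',(354,150),82),('deckfront',(354,303),90)]}
for n in P:print(n,P[n])
a=np.radians(-3.8);ax=np.array([np.cos(a),np.sin(a)]);ay=np.array([-ax[1],ax[0]])
d=(P['knob']-P['slotc'])[:2];print('knob in shelf',d@ax,d@ay)
```

```text
slotc [524.58 174.38  82.  ]
sL [522.36 140.4   82.  ]
sR [526.8  208.35  82.  ]
front [520.26 174.81  82.  ]
rear [528.93 173.95  82.  ]
knob [486.05 198.71  98.  ]
lipfront [511.72 175.67  82.  ]
deckfront [540.8  173.71  90.  ]
knob in shelf -40.05292611797142 21.71893687236072
```

Run:
```python
from h import *
plan([486.5,198.5,82],86.2)
```

```text
clk 2.38 tcp [460.81 219.77 302.59] grasp [460.76 219.79 237.59] open 93.0 F [ 0.29  0.47 -0.38] 
jawyaw 86.24108134501196 xaxis [-0.  0. -1.] j6 -73.29758999220543
 rot units [ 0.01  0.   -0.01] shift units(final axes) [ 5.19 -0.9  -0.65]  (now axes) [ 5.19 -0.91 -0.65]
 rot units [-29.99   0.01   0.  ] shift units(final axes) [5.19 0.9  0.65]  (now axes) [ 5.19 -0.91 -0.65]
```

>>> carry_out:
  rows:
    - {"dx":0,"dy":-0.9,"dz":-0.65,"ax":0,"ay":0,"az":0,"gripper":-1}
    - {"dx":0.8,"dy":0,"dz":0,"ax":0,"ay":0,"az":0,"gripper":-1}
    - {"dx":0.8,"dy":0,"dz":0,"ax":0,"ay":0,"az":0,"gripper":-1}
    - {"dx":0.8,"dy":0,"dz":0,"ax":0,"ay":0,"az":0,"gripper":-1}
    - {"dx":0.8,"dy":0,"dz":0,"ax":0,"ay":0,"az":0,"gripper":-1}
    - {"dx":0.8,"dy":0,"dz":0,"ax":0,"ay":0,"az":0,"gripper":-1}
    - {"dx":0.6,"dy":0,"dz":0,"ax":0,"ay":0,"az":0,"gripper":-1}
    - {"dx":0.6,"dy":0,"dz":0,"ax":0,"ay":0,"az":0,"gripper":-1}
    - {"dx":0,"dy":0,"dz":0,"ax":0,"ay":0,"az":0,"gripper":-1}

```text
clock: 3.5
position: [485.6, 198.8, 145.7]
eef_rot: [100.8, 89.8, -172.9]
force: [-1.1, -0.5, 0.2]
opening: 93.1
```

>>> carry_out:
  rows:
    - {"dx":0,"dy":0,"dz":0,"ax":0,"ay":0,"az":0,"gripper":1}
    - {"dx":0,"dy":0,"dz":0,"ax":0,"ay":0,"az":0,"gripper":1}
    - {"dx":0,"dy":0,"dz":0,"ax":0,"ay":0,"az":0,"gripper":1}
    - {"dx":0,"dy":0,"dz":0,"ax":0,"ay":0,"az":0,"gripper":1}
    - {"dx":0,"dy":0,"dz":0,"ax":0,"ay":0,"az":0,"gripper":1}
    - {"dx":0,"dy":0,"dz":0,"ax":0,"ay":0,"az":0,"gripper":1}
    - {"dx":0,"dy":0,"dz":0,"ax":0,"ay":0,"az":0,"gripper":1}
    - {"dx":0,"dy":0,"dz":0,"ax":0,"ay":0,"az":0,"gripper":1}
  squeeze: 25

```text
clock: 4.5
position: [487.3, 198.5, 146.8]
eef_rot: [-3.0, 89.9, 83.2]
force: [-1.1, 8.1, -0.6]
opening: 17.9
```

>>> carry_out:
  rows:
    - {"dx":0,"dy":0,"dz":0,"ax":0,"ay":0,"az":0,"gripper":1}
    - {"dx":0,"dy":0,"dz":0,"ax":0,"ay":0,"az":0,"gripper":1}
    - {"dx":0,"dy":0,"dz":0,"ax":0,"ay":0,"az":0,"gripper":1}

```text
clock: 4.88
position: [487.2, 198.6, 146.8]
eef_rot: [-10.3, 89.9, 75.9]
force: [-0.7, 4.6, -0.2]
opening: 17.5
```

>>> carry_out:
  rows:
    - {"dx":0,"dy":0,"dz":0.03,"ax":0,"ay":0,"az":0,"gripper":1}
    - {"dx":0,"dy":0.15,"dz":0,"ax":0,"ay":0,"az":0,"gripper":1}
    - {"dx":0,"dy":0.15,"dz":0,"ax":0,"ay":0,"az":0,"gripper":1}
    - {"dx":0,"dy":0.15,"dz":0,"ax":0,"ay":0,"az":0,"gripper":1}
    - {"dx":0,"dy":0.15,"dz":0,"ax":0,"ay":0,"az":0,"gripper":1}
    - {"dx":0,"dy":0.1,"dz":0,"ax":0,"ay":0,"az":0,"gripper":1}
    - {"dx":0,"dy":0,"dz":0,"ax":0,"ay":0,"az":0,"gripper":1}

```text
clock: 5.75
position: [467.1, 200.1, 146.8]
eef_rot: [-89.8, 89.9, -3.6]
force: [3.9, 1.5, -5.2]
opening: 17.3
```

>>> carry_out:
  rows:
    - {"dx":0,"dy":0.08,"dz":0,"ax":0,"ay":0,"az":0,"gripper":1}
    - {"dx":0,"dy":0.08,"dz":0,"ax":0,"ay":0,"az":0,"gripper":1}
    - {"dx":0,"dy":0.05,"dz":0,"ax":0,"ay":0,"az":0,"gripper":1}
    - {"dx":0,"dy":0,"dz":0,"ax":0,"ay":0,"az":0,"gripper":1}

```text
clock: 6.25
position: [462.8, 200.4, 147.0]
eef_rot: [-86.5, 89.6, -0.3]
force: [11.3, 0.7, -10.2]
opening: 17.0
```

>>> carry_out:
  rows:
    - {"dx":0,"dy":0.05,"dz":0,"ax":0,"ay":0,"az":0,"gripper":1}
    - {"dx":0,"dy":0.05,"dz":0,"ax":0,"ay":0,"az":0,"gripper":1}
    - {"dx":0,"dy":0,"dz":0,"ax":0,"ay":0,"az":0,"gripper":1}

```text
clock: 6.62
position: [462.2, 200.4, 147.1]
eef_rot: [-85.7, 89.3, 0.5]
force: [18.6, -0.7, -17.7]
opening: 17.2
```

The force rose to 18.6 N at 25 mm of travel, so the knob is on its stop. I'll relax the pull, open and rise.

>>> carry_out:
  rows:
    - {"dx":0,"dy":-0.1,"dz":0,"ax":0,"ay":0,"az":0,"gripper":1}
    - {"dx":0,"dy":-0.05,"dz":0,"ax":0,"ay":0,"az":0,"gripper":1}
    - {"dx":0,"dy":0,"dz":0,"ax":0,"ay":0,"az":0,"gripper":-1}
    - {"dx":0,"dy":0,"dz":0,"ax":0,"ay":0,"az":0,"gripper":-1}
    - {"dx":0,"dy":0,"dz":0,"ax":0,"ay":0,"az":0,"gripper":-1}
    - {"dx":0,"dy":0,"dz":0,"ax":0,"ay":0,"az":0,"gripper":-1}
    - {"dx":0,"dy":0,"dz":0,"ax":0,"ay":0,"az":0,"gripper":-1}

```text
clock: 7.5
position: [461.4, 200.7, 146.8]
eef_rot: [122.2, 90.0, -151.6]
force: [0.2, 0.9, 0.1]
opening: 62.8
```

>>> carry_out:
  rows:
    - {"dx":-0.5,"dy":0,"dz":0,"ax":0,"ay":0,"az":0,"gripper":-1}
    - {"dx":-0.9,"dy":0,"dz":0,"ax":0,"ay":0,"az":0,"gripper":-1}
    - {"dx":-0.9,"dy":0,"dz":0,"ax":0,"ay":0,"az":0,"gripper":-1}
    - {"dx":-0.9,"dy":0,"dz":0,"ax":0,"ay":0,"az":0,"gripper":-1}
    - {"dx":-0.9,"dy":0,"dz":0,"ax":0,"ay":0,"az":0,"gripper":-1}
    - {"dx":0,"dy":0,"dz":0,"ax":0,"ay":0,"az":0,"gripper":-1}

```text
clock: 8.25
position: [462.7, 200.9, 272.7]
eef_rot: [-75.3, 89.7, 10.9]
force: [-0.6, -0.1, 1.1]
opening: 93.1
```

Run:
```python
from h import *
plan([440,-334,235],3.2)
s=ctrl.observe();im=snap('wrist','w3')
C=cam('wrist',s)
for x in (462,486):print(proj(C,[x,199+(486-x)*.06,98]))
# dark cap centroid near
g=im.max(2)<25
```

```text
clk 8.25 tcp [462.67 200.92 272.7 ] grasp [463.04 200.99 207.7 ] open 93.1 F [-0.65 -0.06  1.09] 
jawyaw 86.22749140556901 xaxis [ 0.01  0.   -1.  ] j6 -75.4440750763759
 rot units [13.84  0.05  0.03] shift units(final axes) [ -0.91 -17.76  -1.75]  (now axes) [ -0.93  -0.42 -17.84]
 rot units [-16.16  -0.04   0.05] shift units(final axes) [-0.91 17.76  1.75]  (now axes) [ -0.93  -0.42 -17.84]
[254.29 194.53]
[254.44 220.81]
```

>>> carry_out:
  rows:
    - {"dx":-0.5,"dy":0,"dz":0,"ax":1,"ay":0,"az":0,"gripper":-1}
    - {"dx":-0.5,"dy":0,"dz":0,"ax":1,"ay":0,"az":0,"gripper":-1}
    - {"dx":0,"dy":0,"dz":0,"ax":1,"ay":0,"az":0,"gripper":-1}
    - {"dx":0,"dy":0,"dz":0,"ax":1,"ay":0,"az":0,"gripper":-1}
    - {"dx":0,"dy":0,"dz":0,"ax":1,"ay":0,"az":0,"gripper":-1}
    - {"dx":0,"dy":0,"dz":0,"ax":1,"ay":0,"az":0,"gripper":-1}
    - {"dx":0,"dy":0,"dz":0,"ax":1,"ay":0,"az":0,"gripper":-1}
    - {"dx":0,"dy":0,"dz":0,"ax":1,"ay":0,"az":0,"gripper":-1}
    - {"dx":0,"dy":0,"dz":0,"ax":1,"ay":0,"az":0,"gripper":-1}
    - {"dx":0,"dy":0,"dz":0,"ax":1,"ay":0,"az":0,"gripper":-1}

```text
clock: 9.55
position: [460.9, 200.5, 298.3]
eef_rot: [165.1, 89.8, -168.9]
force: [-0.2, -0.2, 0.1]
opening: 92.7
```

>>> carry_out:
  rows:
    - {"dx":0,"dy":0,"dz":0,"ax":1,"ay":0,"az":0,"gripper":-1}
    - {"dx":0,"dy":0,"dz":0,"ax":1,"ay":0,"az":0,"gripper":-1}
    - {"dx":0,"dy":0,"dz":0,"ax":1,"ay":0,"az":0,"gripper":-1}
    - {"dx":0,"dy":0,"dz":0,"ax":0.84,"ay":0,"az":0,"gripper":-1}
    - {"dx":0,"dy":-0.9,"dz":-0.05,"ax":0,"ay":0,"az":0,"gripper":-1}
    - {"dx":0,"dy":-0.9,"dz":-0.05,"ax":0,"ay":0,"az":0,"gripper":-1}
    - {"dx":0,"dy":-0.9,"dz":-0.05,"ax":0,"ay":0,"az":0,"gripper":-1}
    - {"dx":0,"dy":-0.9,"dz":-0.05,"ax":0,"ay":0,"az":0,"gripper":-1}
    - {"dx":0,"dy":-0.9,"dz":-0.05,"ax":0,"ay":0,"az":0,"gripper":-1}
    - {"dx":0,"dy":-0.9,"dz":-0.05,"ax":0,"ay":0,"az":0,"gripper":-1}

```text
clock: 10.8
position: [460.8, 37.6, 298.5]
eef_rot: [168.0, 89.9, 171.2]
force: [0.4, 0.4, -0.0]
opening: 92.9
```

>>> carry_out:
  rows:
    - {"dx":0,"dy":-0.9,"dz":-0.05,"ax":0,"ay":0,"az":0,"gripper":-1}
    - {"dx":0,"dy":-0.9,"dz":-0.05,"ax":0,"ay":0,"az":0,"gripper":-1}
    - {"dx":0,"dy":-0.9,"dz":-0.05,"ax":0,"ay":0,"az":0,"gripper":-1}
    - {"dx":0,"dy":-0.9,"dz":-0.05,"ax":0,"ay":0,"az":0,"gripper":-1}
    - {"dx":0,"dy":-0.9,"dz":-0.05,"ax":0,"ay":0,"az":0,"gripper":-1}
    - {"dx":0,"dy":-0.9,"dz":-0.05,"ax":0,"ay":0,"az":0,"gripper":-1}
    - {"dx":0,"dy":-0.9,"dz":-0.05,"ax":0,"ay":0,"az":0,"gripper":-1}
    - {"dx":0,"dy":-0.9,"dz":-0.05,"ax":0,"ay":0,"az":0,"gripper":-1}
    - {"dx":0,"dy":0,"dz":0,"ax":0,"ay":0,"az":0,"gripper":-1}
    - {"dx":0,"dy":0,"dz":0,"ax":0,"ay":0,"az":0,"gripper":-1}

```text
clock: 12.05
position: [461.1, -177.2, 298.9]
eef_rot: [131.9, 89.9, 135.0]
force: [0.1, -0.4, -0.1]
opening: 92.2
```

Run:
```python
from h import *
plan([457,-334,99],3.2)
s=ctrl.observe();im=snap('wrist','w4');C=cam('wrist',s)
p=proj(C,[457,-334,112]);print(p,proj(C,[452,-240,112]))
import pickle;pickle.dump(C,open('w4.pkl','wb'))
a=cv2.imread('pics/w3.png')[150:290,120:390];b=cv2.imread('pics/w4.png')
cv2.imwrite('pics/w4b.png',np.hstack([cv2.resize(a,(386,200),interpolation=2),np.zeros((200,414,3),np.uint8)]) if 0 else cv2.resize(b,(800,600),interpolation=2))
```

```text
clk 12.05 tcp [ 461.1  -177.22  298.86] grasp [ 461.   -177.12  233.86] open 92.2 F [ 0.06 -0.35 -0.12] 
jawyaw 3.160948532999016 xaxis [-0.  0. -1.] j6 -37.16740851232924
 rot units [-0.01 -0.01 -0.02] shift units(final axes) [ 4.5  -5.21 -0.43]  (now axes) [ 4.49 -5.22 -0.42]
 rot units [29.99 -0.03  0.02] shift units(final axes) [4.5  5.21 0.43]  (now axes) [ 4.49 -5.22 -0.42]
[242.31 337.95] [241.5 255.4]
```

View pics/w4b.png

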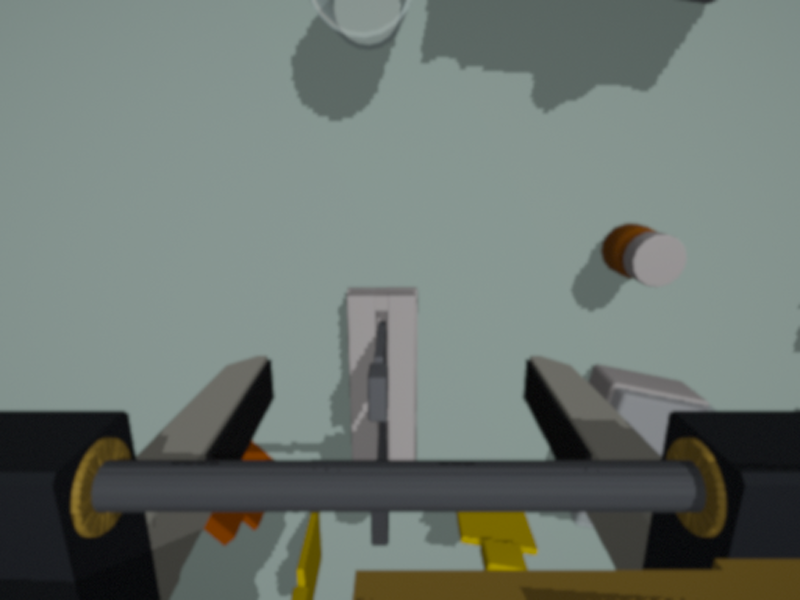

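The stand runs along column 380; the narrow grip is at (378,395) and the wide holder's line at (380,525), both matching the estimate. The yellow look-alikes lie clear of the fingers.

>>> carry_out:
  rows:
    - {"dx":0,"dy":-0.9,"dz":-0.1,"ax":0,"ay":0,"az":0,"gripper":0}
    - {"dx":0,"dy":-0.9,"dz":-0.1,"ax":0,"ay":0,"az":0,"gripper":0}
    - {"dx":0,"dy":-0.9,"dz":-0.1,"ax":0,"ay":0,"az":0,"gripper":0}
    - {"dx":0,"dy":-0.9,"dz":-0.1,"ax":0,"ay":0,"az":0,"gripper":0}
    - {"dx":0,"dy":-0.9,"dz":0,"ax":0,"ay":0,"az":0,"gripper":0}
    - {"dx":0,"dy":-0.7,"dz":0,"ax":0,"ay":0,"az":0,"gripper":0}
    - {"dx":0,"dy":0,"dz":0,"ax":0,"ay":0,"az":0,"gripper":0}
    - {"dx":0.9,"dy":0,"dz":0,"ax":0,"ay":0,"az":0,"gripper":0}
    - {"dx":0.9,"dy":0,"dz":0,"ax":0,"ay":0,"az":0,"gripper":0}
    - {"dx":0,"dy":0,"dz":0,"ax":0,"ay":0,"az":0,"gripper":0}

```text
clock: 13.35
position: [457.5, -332.2, 243.9]
eef_rot: [125.7, 89.7, 128.9]
force: [0.3, 0.6, 0.5]
opening: 46.6
```

Run:
```python
from h import *
plan([457,-334,99],3.2)
im=snap('wrist','w5')[200:350,180:330]
cv2.imwrite('pics/w5b.png',cv2.resize(im[...,::-1],(600,600),interpolation=2))
s=ctrl.observe();C=cam('wrist',s)
for p in [(451,-319,112),(463,-320,112),(463,-349,112),(451,-349,112)]:print((proj(C,p)-[180,200])*4)
```

```text
clk 13.35 tcp [ 457.51 -332.24  243.91] grasp [ 457.3  -331.98  178.91] open 46.6 F [0.32 0.58 0.53] 
jawyaw 3.2348708022377313 xaxis [-0.  0. -1.] j6 -50.538697236434864
 rot units [ 0.01 -0.03 -0.04] shift units(final axes) [ 2.66 -0.06 -0.02]  (now axes) [ 2.66 -0.07 -0.01]
 rot units [-29.99   0.06  -0.05] shift units(final axes) [2.66 0.06 0.02]  (now axes) [ 2.66 -0.07 -0.01]
[263.37 -25.5 ]
[329.87 -16.47]
[319.88 132.71]
[255.41 129.27]
```

View pics/w5b.png

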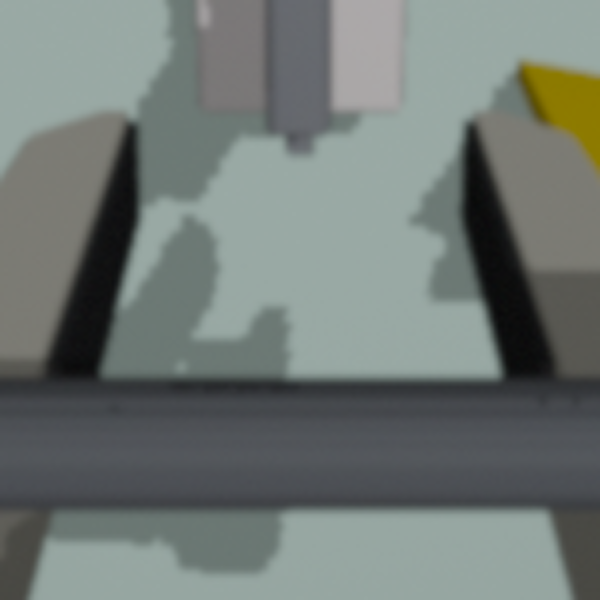

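The grip block's near end is at row 132, columns 265–332, centred between the fingers (138 and 463). I'll descend and grip.

>>> carry_out:
  rows:
    - {"dx":0.6,"dy":-0.06,"dz":0,"ax":0,"ay":0,"az":0,"gripper":0}
    - {"dx":0.6,"dy":0,"dz":0,"ax":0,"ay":0,"az":0,"gripper":0}
    - {"dx":0.6,"dy":0,"dz":0,"ax":0,"ay":0,"az":0,"gripper":0}
    - {"dx":0.5,"dy":0,"dz":0,"ax":0,"ay":0,"az":0,"gripper":0}
    - {"dx":0.25,"dy":0,"dz":0,"ax":0,"ay":0,"az":0,"gripper":0}
    - {"dx":0,"dy":0,"dz":0,"ax":0,"ay":0,"az":0,"gripper":0}

```text
clock: 14.15
position: [458.4, -336.1, 169.2]
eef_rot: [130.5, 90.0, 133.7]
force: [-0.3, 0.7, -0.6]
opening: 46.4
```

>>> carry_out:
  rows:
    - {"dx":0,"dy":0,"dz":0,"ax":0,"ay":0,"az":0,"gripper":1}
    - {"dx":0,"dy":0,"dz":0,"ax":0,"ay":0,"az":0,"gripper":1}
    - {"dx":0,"dy":0,"dz":0,"ax":0,"ay":0,"az":0,"gripper":1}
    - {"dx":0,"dy":0,"dz":0,"ax":0,"ay":0,"az":0,"gripper":1}
    - {"dx":0,"dy":0,"dz":0,"ax":0,"ay":0,"az":0,"gripper":1}
    - {"dx":0,"dy":0,"dz":0,"ax":0,"ay":0,"az":0,"gripper":1}
  squeeze: 30

```text
clock: 14.9
position: [458.2, -336.2, 169.4]
eef_rot: [-157.8, 90.0, -154.6]
force: [-1.8, 0.1, 1.7]
opening: 11.8
```

>>> carry_out:
  rows:
    - {"dx":-0.3,"dy":0,"dz":0,"ax":0,"ay":0,"az":0,"gripper":1}
    - {"dx":-0.6,"dy":0,"dz":0,"ax":0,"ay":0,"az":0,"gripper":1}
    - {"dx":-0.9,"dy":0,"dz":0,"ax":0,"ay":0,"az":0,"gripper":1}
    - {"dx":-0.9,"dy":0,"dz":0,"ax":0,"ay":0,"az":0,"gripper":1}
    - {"dx":-0.9,"dy":0,"dz":0,"ax":0,"ay":0,"az":0,"gripper":1}
    - {"dx":0,"dy":0,"dz":0,"ax":0.6,"ay":0,"az":0,"gripper":1}
    - {"dx":0,"dy":0,"dz":0,"ax":0.57,"ay":0,"az":0,"gripper":1}
    - {"dx":0,"dy":0,"dz":0,"ax":0,"ay":0,"az":0,"gripper":1}

```text
clock: 15.9
position: [458.4, -336.1, 277.8]
eef_rot: [-22.6, 90.0, -26.4]
force: [0.5, -0.8, -0.4]
opening: 11.6
```

Run:
```python
from h import *
plan([480,172.4,212],-3.8)
snap('wrist','w6')
```

```text
clk 15.9 tcp [ 458.44 -336.09  277.76] grasp [ 458.48 -336.11  212.76] open 11.6 F [ 0.51 -0.76 -0.43] 
jawyaw -3.8060315831399705 xaxis [ 0. -0. -1.] j6 -43.6910733126492
 rot units [-0.    0.01  0.  ] shift units(final axes) [ 0.03 16.96 -0.41]  (now axes) [ 0.02 16.96 -0.41]
 rot units [30.    0.   -0.01] shift units(final axes) [  0.03 -16.96   0.41]  (now axes) [ 0.02 16.96 -0.41]
```

Still gripped at 11.6 mm. I'll carry it to a point just in front of the shelf.

>>> carry_out:
  rows:
    - {"dx":0,"dy":0.5,"dz":0,"ax":0,"ay":0,"az":0,"gripper":1}
    - {"dx":0,"dy":0.9,"dz":0,"ax":0,"ay":0,"az":0,"gripper":1}
    - {"dx":0,"dy":0.9,"dz":0,"ax":0,"ay":0,"az":0,"gripper":1}
    - {"dx":0,"dy":0.9,"dz":0,"ax":0,"ay":0,"az":0,"gripper":1}
    - {"dx":0,"dy":0.9,"dz":0,"ax":0,"ay":0,"az":0,"gripper":1}
    - {"dx":0,"dy":0.9,"dz":0,"ax":0,"ay":0,"az":0,"gripper":1}
    - {"dx":0,"dy":0.9,"dz":0,"ax":0,"ay":0,"az":0,"gripper":1}
    - {"dx":0,"dy":0.9,"dz":0,"ax":0,"ay":0,"az":0,"gripper":1}
    - {"dx":0,"dy":0.9,"dz":0,"ax":0,"ay":0,"az":0,"gripper":1}
    - {"dx":0,"dy":0.9,"dz":0,"ax":0,"ay":0,"az":0,"gripper":1}

```text
clock: 17.2
position: [474.8, -76.0, 277.3]
eef_rot: [105.1, 90.0, 101.4]
force: [0.6, -0.5, -0.4]
opening: 11.9
```

>>> carry_out:
  rows:
    - {"dx":0,"dy":0.9,"dz":0,"ax":0,"ay":0,"az":0,"gripper":1}
    - {"dx":0,"dy":0.9,"dz":0,"ax":0,"ay":0,"az":0,"gripper":1}
    - {"dx":0,"dy":0.9,"dz":0,"ax":0,"ay":0,"az":0,"gripper":1}
    - {"dx":0,"dy":0.9,"dz":0,"ax":0,"ay":0,"az":0,"gripper":1}
    - {"dx":0,"dy":0.9,"dz":0,"ax":0,"ay":0,"az":0,"gripper":1}
    - {"dx":0,"dy":0.9,"dz":0,"ax":0,"ay":0,"az":0,"gripper":1}
    - {"dx":0,"dy":0.9,"dz":0,"ax":0,"ay":0,"az":0,"gripper":1}
    - {"dx":0,"dy":0.9,"dz":0,"ax":0,"ay":0,"az":0,"gripper":1}
    - {"dx":0,"dy":0,"dz":0,"ax":0,"ay":0,"az":0,"gripper":1}
    - {"dx":0,"dy":0,"dz":0,"ax":0,"ay":0,"az":0,"gripper":1}

```text
clock: 18.45
position: [489.2, 137.1, 277.2]
eef_rot: [-129.2, 90.0, -133.0]
force: [0.4, -0.4, -0.6]
opening: 12.1
```

Run:
```python
from h import *
plan([524.5,172.4,212],-3.8)
s=ctrl.observe();C=cam('wrist',s)
snap('wrist','w7');snap('side','s7');snap('top','t7')
c=lambda f,x,y,w,h,W,H:cv2.resize(cv2.imread(f'pics/{f}.png')[y:y+h,x:x+w],(W,H),interpolation=2)
S=c('s7',170,70,120,135,533,600)
A=c('w7',150,170,160,180,267,300);B=c('t7',90,150,120,135,267,300)
cv2.imwrite('pics/m7.png',np.hstack([S,np.vstack([A,B])]))
# predicted hold: plate lower-edge ends, for offset o along y in tool frame
g=np.array(s['position'])-[0,0,65]
for n,K in(('side',cam('side')),('top',cam('top'))):
  for dy,dz in [(30,-94.4),(-30,-94.4),(30,-18.4),(-30,-18.4),(15,-18.4),(-15,-18.4),(15,7.6),(-15,7.6)]:
    a=np.radians(-3.8);p=g+[-np.sin(a)*dy,np.cos(a)*dy,dz];q=proj(K,p)
    print(n,dy,dz,q,((q-[170,70])*533/120) if n=='side' else (q-[90,150])*267/120+[533,300])
```

```text
clk 18.45 tcp [489.19 137.12 277.23] grasp [489.17 137.1  212.23] open 12.1 F [ 0.38 -0.44 -0.63] 
jawyaw -3.754127933032546 xaxis [-0. -0. -1.] j6 6.833791460914216
 rot units [ 0.01 -0.    0.  ] shift units(final axes) [0.01 1.25 1.1 ]  (now axes) [0.01 1.25 1.1 ]
 rot units [-29.99  -0.01  -0.  ] shift units(final axes) [ 0.01 -1.25 -1.1 ]  (now axes) [0.01 1.25 1.1 ]
side 30 -94.4 [210.47 162.77] [179.77 412.07]
side -30 -94.4 [221.69 170.89] [229.57 448.11]
side 30 -18.4 [208.94 143.76] [172.95 327.63]
side -30 -18.4 [220.51 151.71] [224.33 362.94]
side 15 -18.4 [211.78 145.72] [185.57 336.3 ]
side -15 -18.4 [217.56 149.69] [211.26 353.96]
side 15 7.6 [211.26 138.9 ] [183.27 306.01]
side -15 7.6 [217.11 142.84] [209.24 323.52]
top 30 -94.4 [153.18 207.27] [673.57 427.42]
top -30 -94.4 [178.8  209.69] [730.58 432.82]
top 30 -18.4 [143.87 205.48] [652.86 423.44]
top -30 -18.4 [171.87 208.13] [715.15 429.34]
top 15 -18.4 [150.87 206.14] [668.43 424.91]
top -15 -18.4 [164.86 207.47] [699.57 427.86]
top 15 7.6 [147.5  205.47] [660.94 423.42]
top -15 7.6 [161.96 206.84] [693.1  426.47]
```

View pics/m7.png

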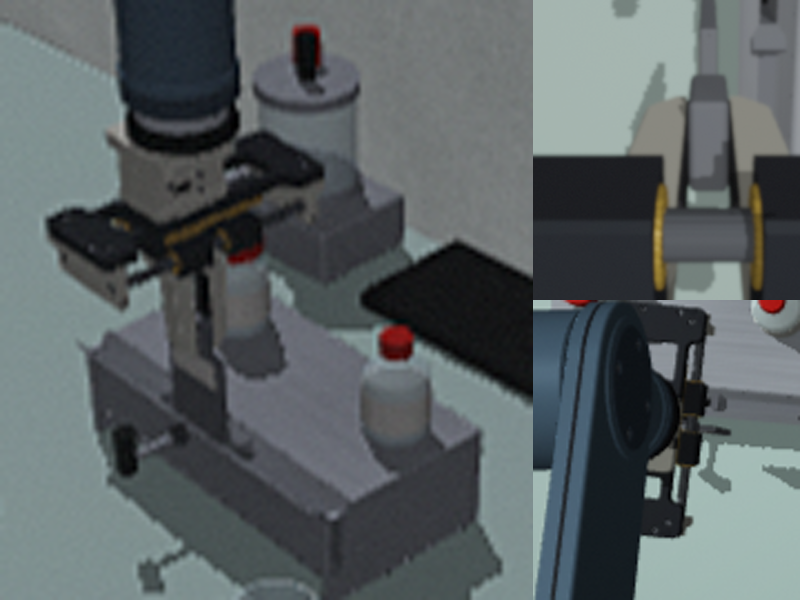

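Run:
```python
from h import *
s=ctrl.observe();C=cam('wrist',s);g=np.array(s['position'])-[0,0,65];a=np.radians(-3.8)
for n,dy,dz in [('top+15',15,7.6),('top-15',-15,7.6),('bot+15',15,-18.4),('plate top +30',30,-18.4),('plate bottom +30',30,-94.4)]:
  p=g+[-np.sin(a)*dy,np.cos(a)*dy,dz];q=proj(C,p);print(n,q,(q-[150,170])*[6,6])
im=cv2.imread('pics/w7.png')[170:300,200:310]
cv2.imwrite('pics/w7c.png',cv2.resize(im,(508,600),interpolation=2));print(600/130)
```

```text
top+15 [254.17 236.53] [625.01 399.2 ]
top-15 [254.23 290.77] [625.4  724.64]
bot+15 [254.24 217.41] [625.43 284.48]
plate top +30 [254.21 191.77] [625.26 130.63]
plate bottom +30 [254.34 164.91] [626.06 -30.55]
4.615384615384615
```

View pics/w7c.png

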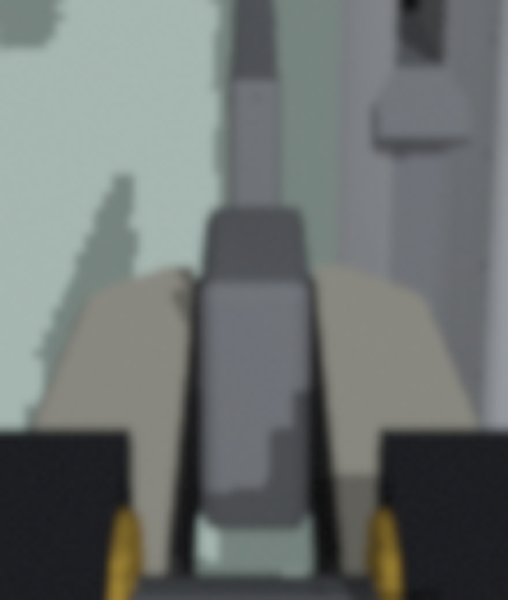

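Run:
```python
from h import *
s=ctrl.observe();C=cam('wrist',s)
k=4.615
for p in [(398,62),(443,62)]: print(atz(C,(200+(p[0]+.5)/k-.5,170+(p[1]+.5)/k-.5),82))
plan([524.4,171.6,212],-3.8)
```

```text
[518.88 140.38  82.  ]
[527.76 139.79  82.  ]
clk 18.6 tcp [489.83 136.19 277.3 ] grasp [489.82 136.18 212.3 ] open 12.1 F [-0.5  -0.49  0.39] 
jawyaw -3.882011803785805 xaxis [-0. -0. -1.] j6 6.84252439426346
 rot units [-0.01 -0.    0.  ] shift units(final axes) [0.01 1.25 1.07]  (now axes) [0.01 1.26 1.07]
 rot units [29.99  0.    0.  ] shift units(final axes) [ 0.01 -1.25 -1.07]  (now axes) [0.01 1.26 1.07]
```

Two views put the slot within 1 mm. I'll align over it and lower towards the mouth.

>>> carry_out:
  rows:
    - {"dx":0,"dy":0.6,"dz":0.55,"ax":0,"ay":0,"az":0,"gripper":1}
    - {"dx":0,"dy":0.65,"dz":0.54,"ax":0,"ay":0,"az":0,"gripper":1}
    - {"dx":0,"dy":0,"dz":0,"ax":0,"ay":0,"az":0,"gripper":1}
    - {"dx":0.4,"dy":0,"dz":0,"ax":0,"ay":0,"az":0,"gripper":1}
    - {"dx":0.4,"dy":0,"dz":0,"ax":0,"ay":0,"az":0,"gripper":1}
    - {"dx":0.2,"dy":0,"dz":0,"ax":0,"ay":0,"az":0,"gripper":1}
    - {"dx":0,"dy":0,"dz":0,"ax":0,"ay":0,"az":0,"gripper":1}
    - {"dx":0,"dy":0,"dz":0,"ax":0,"ay":0,"az":0,"gripper":1}

```text
clock: 19.6
position: [525.3, 171.9, 247.5]
eef_rot: [7.3, 90.0, 3.5]
force: [-0.1, 0.6, -0.2]
opening: 11.7
```

>>> carry_out:
  rows:
    - {"dx":0.1,"dy":0,"dz":0,"ax":0,"ay":0,"az":0,"gripper":1}
    - {"dx":0.1,"dy":0,"dz":0,"ax":0,"ay":0,"az":0,"gripper":1}
    - {"dx":0.1,"dy":0,"dz":0,"ax":0,"ay":0,"az":0,"gripper":1}
    - {"dx":0.1,"dy":0,"dz":0,"ax":0,"ay":0,"az":0,"gripper":1}
    - {"dx":0,"dy":0,"dz":0,"ax":0,"ay":0,"az":0,"gripper":1}

```text
clock: 20.23
position: [525.0, 171.9, 234.9]
eef_rot: [-167.2, 90.0, -171.1]
force: [-0.5, -0.4, -1.0]
opening: 11.8
```

The lower edge is at about 75 mm, inside the slot, with no contact force. I'll continue gently.

>>> carry_out:
  rows:
    - {"dx":0.1,"dy":0,"dz":0,"ax":0,"ay":0,"az":0,"gripper":1}
    - {"dx":0.1,"dy":0,"dz":0,"ax":0,"ay":0,"az":0,"gripper":1}
    - {"dx":0.1,"dy":0,"dz":0,"ax":0,"ay":0,"az":0,"gripper":1}
    - {"dx":0.1,"dy":0,"dz":0,"ax":0,"ay":0,"az":0,"gripper":1}
    - {"dx":0,"dy":0,"dz":0,"ax":0,"ay":0,"az":0,"gripper":1}

```text
clock: 20.85
position: [525.0, 172.0, 222.9]
eef_rot: [-167.2, 90.0, -171.0]
force: [0.5, -0.5, -1.2]
opening: 11.7
```

>>> carry_out:
  rows:
    - {"dx":0.1,"dy":0,"dz":0,"ax":0,"ay":0,"az":0,"gripper":1}
    - {"dx":0.1,"dy":0,"dz":0,"ax":0,"ay":0,"az":0,"gripper":1}
    - {"dx":0.1,"dy":0,"dz":0,"ax":0,"ay":0,"az":0,"gripper":1}
    - {"dx":0.1,"dy":0,"dz":0,"ax":0,"ay":0,"az":0,"gripper":1}
    - {"dx":0,"dy":0,"dz":0,"ax":0,"ay":0,"az":0,"gripper":1}

```text
clock: 21.48
position: [525.0, 172.0, 210.9]
eef_rot: [-170.3, 90.0, -174.2]
force: [-0.3, 0.7, -0.9]
opening: 12.0
```

Next is contact with the strip, so smaller steps now.

>>> carry_out:
  rows:
    - {"dx":0.08,"dy":0,"dz":0,"ax":0,"ay":0,"az":0,"gripper":1}
    - {"dx":0.08,"dy":0,"dz":0,"ax":0,"ay":0,"az":0,"gripper":1}
    - {"dx":0.08,"dy":0,"dz":0,"ax":0,"ay":0,"az":0,"gripper":1}
    - {"dx":0,"dy":0,"dz":0,"ax":0,"ay":0,"az":0,"gripper":1}
    - {"dx":0,"dy":0,"dz":0,"ax":0,"ay":0,"az":0,"gripper":1}

```text
clock: 22.1
position: [525.2, 172.0, 204.3]
eef_rot: [3.8, 90.0, -0.1]
force: [-0.5, -0.2, 3.1]
opening: 11.8
```

>>> carry_out:
  rows:
    - {"dx":0.06,"dy":0,"dz":0,"ax":0,"ay":0,"az":0,"gripper":1}
    - {"dx":0.04,"dy":0,"dz":0,"ax":0,"ay":0,"az":0,"gripper":1}
    - {"dx":0,"dy":0,"dz":0,"ax":0,"ay":0,"az":0,"gripper":1}
    - {"dx":0,"dy":0,"dz":0,"ax":0,"ay":0,"az":0,"gripper":1}

```text
clock: 22.6
position: [525.3, 172.0, 201.4]
eef_rot: [11.2, 90.0, 7.3]
force: [-1.9, -0.0, 6.1]
opening: 12.1
```

>>> carry_out:
  rows:
    - {"dx":0.05,"dy":0,"dz":0,"ax":0,"ay":0,"az":0,"gripper":1}
    - {"dx":0.04,"dy":0,"dz":0,"ax":0,"ay":0,"az":0,"gripper":1}
    - {"dx":0,"dy":0,"dz":0,"ax":0,"ay":0,"az":0,"gripper":1}
    - {"dx":0,"dy":0,"dz":0,"ax":0,"ay":0,"az":0,"gripper":1}
  squeeze: 40

```text
clock: 23.1
position: [525.3, 172.0, 199.0]
eef_rot: [9.4, 90.0, 5.6]
force: [-2.6, -0.8, 7.0]
opening: 11.6
```

>>> carry_out:
  rows:
    - {"dx":0.03,"dy":0,"dz":0,"ax":0,"ay":0,"az":0,"gripper":1}
    - {"dx":0,"dy":0,"dz":0,"ax":0,"ay":0,"az":0,"gripper":1}
    - {"dx":0,"dy":0,"dz":0,"ax":0,"ay":0,"az":0,"gripper":1}

```text
clock: 23.48
position: [525.3, 172.0, 198.3]
eef_rot: [6.6, 90.0, 2.8]
force: [-2.7, -0.4, 9.4]
opening: 11.7
```

>>> carry_out:
  rows:
    - {"dx":0.03,"dy":0,"dz":0,"ax":0,"ay":0,"az":0,"gripper":1}
    - {"dx":0,"dy":0,"dz":0,"ax":0,"ay":0,"az":0,"gripper":1}
    - {"dx":0,"dy":0,"dz":0,"ax":0,"ay":0,"az":0,"gripper":1}

```text
clock: 23.85
position: [525.4, 172.0, 198.3]
eef_rot: [5.6, 89.9, 1.8]
force: [-3.9, -1.8, 13.5]
opening: 11.8
```

Run:
```python
from h import *
plan()
snap('side','s8');snap('wrist','w8')
plan()
c=lambda f,x,y,w,h,W,H:cv2.resize(cv2.imread(f'pics/{f}.png')[y:y+h,x:x+w],(W,H),interpolation=2)
cv2.imwrite('pics/m8.png',np.hstack([c('s8',180,90,100,120,500,600),c('w8',150,170,100,200,300,600)]))
```

```text
clk 23.85 tcp [525.36 172.03 198.28] grasp [525.45 172.03 133.28] open 11.8 F [-3.88 -1.8  13.52] 
jawyaw -3.832650776864245 xaxis [ 0.  0. -1.] j6 10.408761657232457
clk 23.95 tcp [525.36 172.03 198.27] grasp [525.45 172.04 133.27] open 11.5 F [-4.49 -0.9  15.03] 
jawyaw -3.8328705261818503 xaxis [ 0.  0. -1.] j6 10.407085793768038
```

View pics/m8.png

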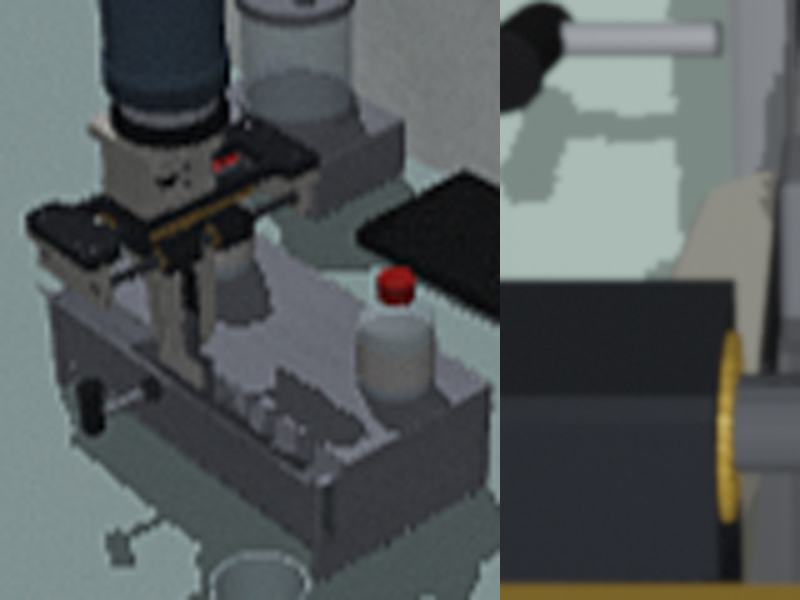

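The force rose from 9.4 to about 14 N with no further travel, so the strip is on its stop. The picture shows the knob fully out, with its rod visible, and the bottles standing.

```bash
python3 -c "
from h import *
plan();print(ctrl.sign_off())"
```

```text
clk 23.95 tcp [525.36 172.03 198.27] grasp [525.45 172.04 133.27] open 11.5 F [-4.49 -0.9  15.03] 
jawyaw -3.8328705261818503 xaxis [ 0.  0. -1.] j6 10.407085793768038
the job is handed in; nothing more can be done
None
```

I pulled the stop knob out until it met its stop, then put the wide label holder upright into the bay and pressed it home. I handed in at 24 s with the holder still gripped and pressed home.

- **Knob:** it travelled about 25 mm, and the pull then rose to 18.6 N with no further movement. The last picture still shows it out.
- **Holder home:** the push was 3 N when the lower edge met the strip at 45 mm. It was 9.4 N when the edge reached about 39 mm. One more small step raised it to 13.5 N with no further travel, so the strip is on its stop. The last reading was 15 N, with a sideways force of about 4.5 N, probably a light rub on the bay wall.
- **Everything else:** the bottle in view stood undisturbed in the last picture. The other bottle was partly hidden behind the gripper, and I did not take a final picture of the stand area. No unexpected contact forces showed up during the moves.
- **Disagreements:**
  - The first knob estimates, from the top and side cameras, differed by several millimetres; the wrist camera settled it.
  - The holder sat about 2 to 4 mm off centre along its width in the grip. I corrected for that before lowering it.
  - My first two move calls were refused because rows left out some keys; nothing moved.

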